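# Tidy the counter: cruets, clay cups and spatula to their places

### The job

Tidy the counter by putting each kind of thing where it belongs: the two glass cruets upright in the wooden caddy, one in each compartment; the two clay cups upright in the steel tray, one in each compartment; and the wooden spatula flat and lengthwise in the ceramic spoon rest. Set the cruets and cups down gently rather than dropping them, do not tip them over, and leave the stone pestle and the brown sugar cone standing where they are.

Things in the scene. Friction and masses are not known exactly. Their poses are not given: they have to be found in the camera images.
- cruet_round_mid (a point): Round glass cruet with a steel twist cap, standing, 112 tall; lower body 44 diameter up to height 75, neck, cap 29 diameter from 90 to 112. Point on its axis half-way up, 56 above its underside; z up. Sizes in mm.
- cruet_square_mid (a point): Square glass cruet with the same steel twist cap, standing, 112 tall; body 40 x 40 up to height 75, neck, cap 29 diameter from 90 to 112. Point on its axis half-way up, 56 above its underside; z up, x and y square to the body's faces. Sizes in mm.
- cup_a_mid (a point): Larger unglazed clay mezcal cup without handle, standing mouth up, 70 tall, outside diameter 46 at the foot, 56 at height 30, 60 at the rim, wall 4. Point on its axis half-way up, 35 above its underside; z up. Sizes in mm.
- cup_b_mid (a point): Smaller unglazed clay mezcal cup without handle, standing mouth up, 60 tall, outside diameter 44 at the foot, 52 at height 26, 54 at the rim, wall 4. Point on its axis half-way up, 30 above its underside; z up. Sizes in mm.
- spatula_mid (a point): Short wooden spatula lying flat, 165 long along its y (blade toward +y). Handle 16 wide and 14 thick from y -82 to +24, blade 44 wide and 7 thick from y +22 to +82. Point in the handle, 7 above the underside and close to the centre of mass (which is about 7 toward the blade); z up. Sizes in mm.
- caddy: Wooden cruet caddy, fixed: low open box 78 (x) x 151 (y), 30 tall, walls and floor 5 thick, one divider across the middle, making two compartments 68 x 68 inside, centred at y = +37 and y = -37. Origin: centre of the underside; z up. Sizes in mm.
- cup_tray: Steel cup tray, fixed: shallow open tray 88 (x) x 172 (y), 12 tall, walls and floor 4 thick, one divider across the middle, making two compartments 80 x 80 inside, centred at y = +42 and y = -42. Origin: centre of the underside; z up. Sizes in mm.
- spoon_rest: Blue-glazed ceramic spoon rest, fixed: shallow rectangular dish 118 (x) x 214 (y), 14 tall, walls and floor 5 thick, inside 108 x 204. Long side along y. Origin: centre of the underside; z up. Sizes in mm.
- pestle_mid (a point): Dark stone pestle standing on its broad end, 84 tall, 50 diameter at the foot, 34 at the top; a bystander to be left alone. Point on its axis half-way up, 42 above its underside. Sizes in mm.
- piloncillo_mid (a point): Brown cone of raw sugar, solid, standing, 54 tall, 56 diameter at the foot, 40 at the top; a bystander to be left alone. Point on its axis half-way up, 27 above its underside. Sizes in mm.

How it is judged:
By the outcome, as a careful person would: the job done as asked, in the order asked, and still so for the second after the job is handed in, with the robot touching nothing.
It also fails if it takes over 134 s, if anything falls off the work surface, if the arm or the gripper's body presses on something with over 40 N, if the wrist force passes 120 N, or if a joint passes its speed limit or range.

### The arm

A 7-joint arm with a two-finger parallel gripper is mounted at the origin on the work surface. World frame = base frame: x ahead of the robot, y to its left, z up, the work surface at z = 0. Lengths are in m, angles in rad, forces in N, time in s.
With the tool pointing down it reaches from about 0.425 to 0.875 m from the base axis. Payload 4.7 kg.
Tool frame: the origin (TCP) lies where the fingers leave the gripper's body, on its centre line; the fingertips stand 73 mm ahead of it and the grasp point (between the pads) lies 54 mm ahead of it; y points along the fingers, z is the direction in which the jaws open and shut, and the axes are right-handed (so a half turn about y gives the same grasp; the last joint's range is limited). The gripper opens to 85 mm and grips with 20 to 120 N. Pads are 22 mm wide; open, the fingers measure 114 mm over their backs; the gripper's body (76 mm by 85 mm) begins 54 mm behind the grasp point. The pads swing forward as they close: fully open they stand 13 mm farther back than shut.
Start: joints at [-1.326, 0.321, -0.07, 1.45, 0.023, 1.371, -0.057], TCP at [0.149, 0.633, 0.304] pointing down, gripper open.
Joint ranges: [-2.86, 2.86], [-0.3, 2.09], [-1.38, 1.24], [0.06, 2.45], [-1.56, 4.7], [0.09, 2.05], [-2.69, 2.69]. Speed limits (rad/s): [2.57, 2.57, 3.14, 3.14, 3.14, 3.14, 3.14].

### API

Orientations are given as a unit quaternion [x, y, z, w].
In Python, from bench import env, cams, job gives the robot as it stands. The module is installed in compiled form; this text tells all that it offers.
- The arm moves only by the tool drive_tool, never from a script. Its argument "deltas" is one flat list of numbers, 6 for each row, row after row: the shift along the tool's x, y, z in cm, then the turn, a rotation vector about the tool's x, y, z in degrees. A call has 1 to 20 rows; each row shifts and turns the commanded pose from where the row before left it, along the tool's axes as they then stand; what a row does not reach is not made up. A row lasts 1/8 s, in which the tool goes at most 62.5 mm and 10.7 degrees, less where a joint would pass 70% of its speed; a pose out of reach is approached as far as the arm can. A call with a gripper value outside its range is refused whole. "grip" is the opening, from 0 (shut) to 1 (fully open), set as the call begins (left out, the last holds). The fingers move at their own pace and stop on an object; the grip force is fixed at half the most. Time passes only in rows, so rows that do not move let the fingers close. It gives the time, the measured TCP pose, the force and the opening at its end, in the units of the state.
- env.read_state(): the state, without advancing time (a new reading comes with each control period).
- cams.capture(name): name is "scene" or "top" or "wrist"; returns a dict with "img" (420x560x3 uint8, blue, green, red), "camera_matrix" (3x3 intrinsics, pixels), "R" (3x3) and "t" (3): a world point X has camera coordinates R X + t. Camera axes: x right, y down, z forward; pixel columns grow to the right and rows downward; lengths in m; the calibration is good to about 2 mm. The wrist camera is an equidistant fisheye: a pixel r from the principal point sees the ray r / f radians off the axis. A picture is of the moment at which its call begins. There is no depth.
- job.close_job(): hands the job in, once; it reports no verdict.
The state is a dict: "time": time; "joint_positions": joint angles; "dq": joint speeds; "joint_torque": joint torques, N m; "tcp_pos": TCP position; "eef_rot": TCP orientation; "ft_force": force on the tool from outside, world axes, zero at the start; "wrist_torque": the same for the moment, N m; "opening": opening from 0.0 (shut) to 1.0 (fully open).
Only numpy, scipy, OpenCV 4.12 (cv2) and the standard library are available. Lean on these libraries where they do the work, as an engineer would, in place of code of your own. Each camera call takes 0.05 s, during which the arm holds its last target. There are 200 camera calls.

## Working session

There is one attempt and no reset: what is moved stays moved. The work goes in short steps, Python scripts to look and compute and a tool call to move; the robot and the scene stay as the last step left them, time stands still between calls to the robot, and variables do not carry over. Pictures are saved under pics/ and viewed, about 12 in all and at most 16, crops included, and the job is handed in when it is done.

Besides the shell and the picture viewer there is one more tool, called after ">>>" as name(argument=value, ...) on one line, values as JSON. drive_tool: Moves the arm, as the interface text tells. Its arguments: {"type":"object","properties":{"deltas":{"type":"array","items":{"type":"number"}},"grip":{"type":"number"}},"required":["deltas"]}

```bash
mkdir -p pics; ls; python3 - <<'E'
from bench import env,cams,job
import cv2,numpy as np
s=env.read_state();print({k:np.round(v,3) for k,v in s.items()})
for n in("scene","top"):
    c=cams.capture(n);cv2.imwrite(f"pics/{n}0.png",c["img"]);np.savez(f"{n}0.npz",**c);print(n,c["camera_matrix"].round(1).tolist(),c["R"].round(3).tolist(),c["t"].round(3))
E
```

```text
pics
{'time': np.float64(0.0), 'joint_positions': array([-1.326,  0.322, -0.07 ,  1.452,  0.023,  1.371, -0.057]), 'dq': array([ 0.001, -0.   , -0.001,  0.001, -0.001,  0.   , -0.002]), 'joint_torque': array([ 1.0000e-03, -4.9357e+01, -3.8200e-01, -3.1434e+01,  1.3000e-02,
        1.1000e-02, -0.0000e+00]), 'tcp_pos': array([0.149, 0.632, 0.303]), 'eef_rot': array([ 0.703, -0.081,  0.081, -0.702]), 'ft_force': array([-0.445, -1.347, -0.126]), 'wrist_torque': array([-0.02 ,  0.052, -0.024]), 'opening': np.float64(1.0)}
scene [[458.3, 0.0, 291.2], [0.0, 458.3, 207.1], [0.0, 0.0, 1.0]] [[0.079, 0.997, 0.012], [0.733, -0.05, -0.678], [-0.675, 0.063, -0.735]] [-0.047 -0.29   1.496]
top [[435.5, 0.0, 277.6], [0.0, 435.5, 212.2], [0.0, 0.0, 1.0]] [[0.011, -1.0, 0.018], [-0.989, -0.013, -0.146], [0.146, -0.016, -0.989]] [-0.013  0.514  0.928]
```

View pics/scene0.png

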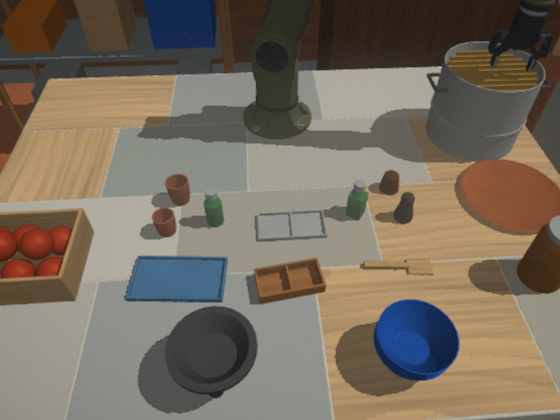

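View pics/top0.png

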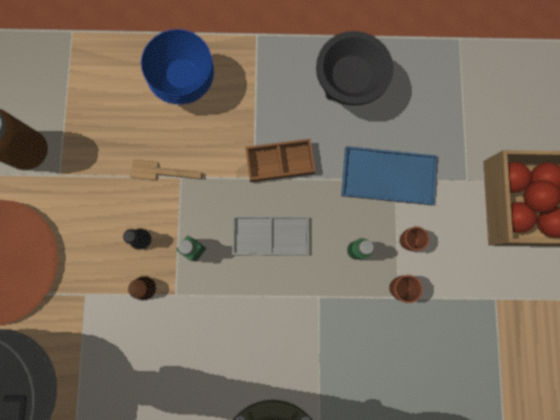

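The scene view shows the tray at (290,225), caddy at (289,281) and rest at (177,278). The cruets are at (214,208) and (357,200), the cups at (178,190) and (165,223), and the spatula at (400,266). The top view agrees: caddy (280,160), tray (272,237), rest (390,175), cruets (189,250) and (361,248), cups (406,289) and (414,239), spatula (165,170), pestle (137,238), piloncillo (142,288). Next I'll enlarge the top view and segment it.

```bash
cat > h.py <<'E'
import numpy as np,cv2
from scipy.spatial.transform import Rotation as Ro
def ray(c,u,v,z,fish=False):
    K=c["camera_matrix"];x=np.array([(u-K[0,2])/K[0,0],(v-K[1,2])/K[1,1]])
    if fish:
        r=np.linalg.norm(x);d=np.array([*(x/r*np.sin(r) if r>1e-9 else x),np.cos(r)])
    else: d=np.array([*x,1.])
    d=c["R"].T@d;o=-c["R"].T@c["t"]
    return o+d*(z-o[2])/d[2]
def proj(c,X,fish=False):
    K=c["camera_matrix"];p=c["R"]@np.asarray(X,float)+c["t"]
    if fish:
        n=np.hypot(p[0],p[1]);a=np.arctan2(n,p[2]);q=p[:2]/max(n,1e-9)*a
    else: q=p[:2]/p[2]
    return q*[K[0,0],K[1,1]]+K[:2,2]
def go(s,xyz,zax=None):
    """tool-frame shift (cm) to world TCP xyz and the turn about tool y (deg) to set jaw axis along angle zax (deg, world)"""
    R=Ro.from_quat(s["eef_rot"]);M=R.as_matrix()
    print("shift cm",np.round(M.T@(np.array(xyz)-s["tcp_pos"])*100,2),"tool y",M[:,1].round(3))
    a=np.degrees(np.arctan2(M[1,2],M[0,2]));print("jaw ang",a.round(1))
    if zax is not None: # turning +about tool y (down) lowers world yaw
        d=-(zax-a);print("turn y",round((d+90)%180-90,1))
E
python3 - <<'E'
from h import *
c=dict(np.load("top0.npz"));im=c["img"]
cv2.imwrite("pics/topc.png",cv2.resize(im[130:310,120:450],None,fx=2.4,fy=2.4,interpolation=cv2.INTER_CUBIC))
for n in("top","scene"):
    c=dict(np.load(n+"0.npz"));im=c["img"];hsv=cv2.cvtColor(im,cv2.COLOR_BGR2HSV)
    for nm,lo,hi,z in(("green",(45,80,30),(85,255,255),0.04),("blue",(98,90,40),(112,255,255),.014),("red",(0,110,50),(9,255,255),.06),("brown",(5,120,40),(17,255,255),.03)):
        m=cv2.inRange(hsv,lo,hi)
        for q in cv2.findContours(m,0,2)[0]:
            A=cv2.contourArea(q)
            if A<120:continue
            r=cv2.minAreaRect(q)
            x,y=r[0]
            X=ray(c,x,y,z)
            if .3<X[0]<.9 and abs(X[1])<.5: print(n,nm,A,np.round(r[0],1),np.round(r[1],1),round(r[2],1),X.round(3),[ray(c,*p,z)[:2].round(3).tolist() for p in cv2.boxPoints(r)] if A>800 else "")
E
```

```text
top green 129.0 [356.9 250.6] [18.3 16.4] 65.0 [ 0.431 -0.181  0.04 ] 
top blue 4230.5 [389.3 175.3] [92.4 47.9] 5.8 [ 0.607 -0.264  0.014] [[0.561, -0.152], [0.674, -0.164], [0.655, -0.379], [0.542, -0.363]]
top blue 3912.0 [177.7  66.5] [73.7 68.2] 69.4 [0.865 0.235 0.014] [[0.92, 0.344], [0.986, 0.194], [0.811, 0.126], [0.749, 0.274]]
top red 518.0 [405.5 288.5] [25. 31.] 90.0 [ 0.351 -0.279  0.06 ] 
top red 417.0 [414.5 239. ] [22. 27.] 90.0 [ 0.456 -0.302  0.06 ] 
top brown 237.0 [138.2 288.3] [17.7 17. ] 45.0 [0.345 0.294 0.03 ] 
top brown 592.5 [405.5 288.5] [25. 31.] 90.0 [ 0.35  -0.289  0.03 ] 
top brown 450.5 [414.5 238.5] [21. 27.] 90.0 [ 0.46  -0.312  0.03 ] 
top brown 2065.5 [279.8 159.7] [34.2 65.5] 83.3 [ 0.636 -0.01   0.03 ] [[0.666, 0.069], [0.686, -0.08], [0.607, -0.089], [0.587, 0.058]]
scene blue 5166.0 [414.8 339.2] [84.9 77.1] 45.0 [0.803 0.242 0.014] [[0.788, 0.124], [0.663, 0.273], [0.817, 0.36], [0.919, 0.217]]
scene blue 4020.5 [176.  278.5] [99.4 44.7] 1.0 [ 0.615 -0.268  0.014] [[0.664, -0.373], [0.54, -0.391], [0.562, -0.154], [0.684, -0.154]]
scene brown 2179.0 [289.9 279.8] [34.5 67.9] 79.5 [ 0.648 -0.008  0.03 ] [[0.612, -0.089], [0.588, 0.068], [0.682, 0.071], [0.702, -0.078]]
scene brown 144.0 [163.5 218.5] [21. 21.] 90.0 [ 0.442 -0.312  0.03 ]
```

View pics/topc.png

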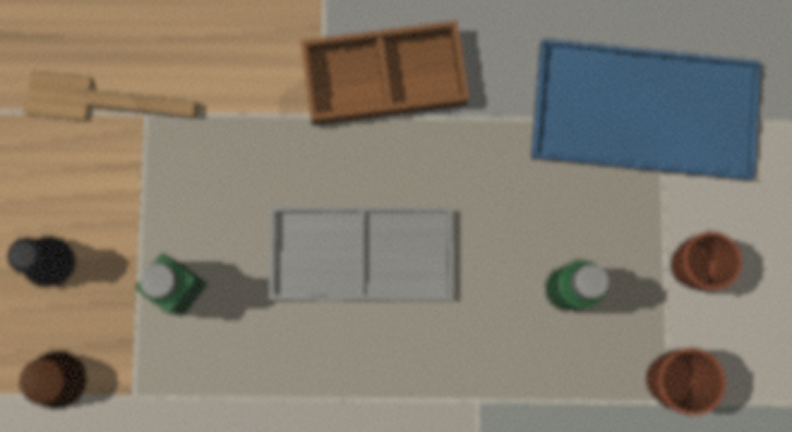

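The crop shows the square cruet's cap at (158,281) with its body turned like a diamond, and the round cruet's cap at (591,281). The cup rims are centred at about (692,381) and (711,261). The tray corners are near (275,210)–(457,299), the caddy corners near (302,42)–(468,102), and the spatula runs from (28,95) to (200,108).

```bash
python3 - <<'E'
from h import *
c=dict(np.load("top0.npz"));s=dict(np.load("scene0.npz"))
f=lambda x,y,z:ray(c,120+(x+.5)/2.4-.5,130+(y+.5)/2.4-.5,z)
for n,p in dict(sqcap=(158,281,.112),sqL=(139,277,.07),sqBot=(173,313,.005),sqR=(204,284,.005),rdcap=(591,281,.112),rdfoot=(566,288,.03),cupA=(692,381,.07),cupB=(711,261,.06),pestle_top=(22,254,.084),pil_top=(42,382,.054)).items():
    X=f(*p);print(n,X.round(3),"r",np.hypot(*X[:2]).round(3),"scene px",proj(s,X).round(0))
for n,z,ps in(("caddy",.03,[(302,42),(459,22),(468,102),(314,124)]),("tray",.012,[(275,210),(459,210),(457,299),(270,299)]),("rest",.014,[(542,40),(762,63),(756,179),(532,158)])):
    P=np.array([f(x,y,z)[:2] for x,y in ps]);e=P[0]+P[3]-P[1]-P[2]
    print(n,P.mean(0).round(3),"long axis deg",np.degrees(np.arctan2(e[1],e[0])).round(1),[np.linalg.norm(P[i]-P[i-1]).round(3) for i in range(4)], proj(s,[*P.mean(0),z]).round(0))
a=f(201,109,.01);b=f(28,95,.005);h=f(95,100,.01);print("spat",a,b,h,np.linalg.norm(a-b),np.degrees(np.arctan2(*(h-a)[1::-1])),np.degrees(np.arctan2(*(b-a)[1::-1])))
E
```

```text
sqcap [0.43  0.179 0.112] r 0.466 scene px [359. 183.]
sqL [0.436 0.204 0.07 ] r 0.482 scene px [367. 196.]
sqBot [0.407 0.185 0.005] r 0.447 scene px [355. 205.]
sqR [0.435 0.157 0.005] r 0.462 scene px [346. 214.]
rdcap [ 0.435 -0.185  0.112] r 0.473 scene px [210. 191.]
rdfoot [ 0.434 -0.18   0.03 ] r 0.47 scene px [216. 213.]
cupA [ 0.351 -0.282  0.07 ] r 0.45 scene px [176. 181.]
cupB [ 0.458 -0.306  0.06 ] r 0.55 scene px [163. 215.]
pestle_top [0.454 0.303 0.084] r 0.546 scene px [408. 195.]
pil_top [0.344 0.289 0.054] r 0.449 scene px [390. 174.]
caddy [ 0.636 -0.012] long axis deg 98.8 [np.float64(0.081), np.float64(0.151), np.float64(0.079), np.float64(0.147)] [288. 276.]
tray [0.464 0.005] long axis deg 90.7 [np.float64(0.084), np.float64(0.174), np.float64(0.084), np.float64(0.175)] [289. 223.]
rest [ 0.607 -0.265] long axis deg 85.1 [np.float64(0.117), np.float64(0.215), np.float64(0.115), np.float64(0.215)] [177. 276.]
spat [0.6023071  0.16474558 0.01      ] [0.614806   0.33228222 0.005     ] [0.60963365 0.26645624 0.01      ] 0.1680766152333571 85.8799158065597 85.7334113706814
```

```bash
python3 - <<'E'
from h import *
from bench import env
s=env.read_state();print(Ro.from_quat(s["eef_rot"]).as_matrix().round(2))
go(s,(.43,.179,.304),45)
E
```

```text
[[ 0.97 -0.    0.23]
 [-0.23 -0.    0.97]
 [ 0.   -1.   -0.  ]]
shift cm [ 37.76  -0.04 -37.7 ] tool y [-0.    -0.002 -1.   ]
jaw ang 76.8
turn y 31.8
```

>>> drive_tool(deltas=[3.78, 0, -3.77, 0, 0, 0, 3.78, 0, -3.77, 0, 0, 0, 3.78, 0, -3.77, 0, 0, 0, 3.78, 0, -3.77, 0, 0, 0, 3.78, 0, -3.77, 0, 0, 0, 3.78, 0, -3.77, 0, 0, 0, 3.78, 0, -3.77, 0, 0, 0, 3.78, 0, -3.77, 0, 0, 0, 3.78, 0, -3.77, 0, 0, 0, 3.78, 0, -3.77, 0, 0, 0, 0, 3.5, 0, 0, 0, 0, 0, 3.5, 0, 0, 0, 0, 0, 0, 0, 0, 0, 0, 0, 0, 0, 0, 0, 0], grip=1)

```text
time: 1.85
tcp_pos: [0.4309, 0.1796, 0.235]
eef_rot: [-0.702, 0.081, -0.082, 0.703]
ft_force: [-0.1, 0.1, -0.3]
opening: 0.997
```

```bash
python3 - <<'E'
from h import *
from bench import env,cams
s=env.read_state();print(s["tcp_pos"].round(3));go(s,(.43,.179,.154))
c=cams.capture("wrist");np.savez("w1.npz",**c);cv2.imwrite("pics/w1.png",c["img"])
print(c["camera_matrix"].round(1).tolist(),proj(c,(.43,.179,.112),True),proj(c,s["tcp_pos"]-[0,0,.054],True))
E
```

```text
[0.431 0.18  0.235]
shift cm [-0.08  8.1  -0.09] tool y [ 0.001  0.001 -1.   ]
jaw ang 76.8
[[325.2, 0.0, 280.5], [0.0, 325.2, 212.5], [0.0, 0.0, 1.0]] [280.52422039 235.34460356] [282.43588471 294.50510793]
```

View pics/w1.png

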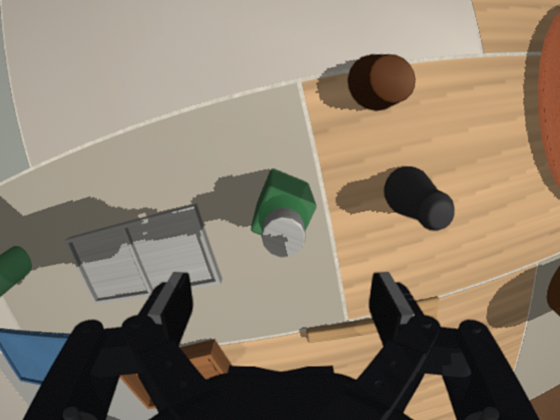

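The wrist view shows the square cruet's cap at about (284,239), roughly 4 px from the predicted (280.5,235), so the estimate is good to about 2 mm.

```bash
python3 - <<'E'
from h import *
from bench import env
c=dict(np.load("w1.npz"));X=ray(c,284.5,239,.112,True);print(X);go(env.read_state(),(*X[:2],.154))
m=cv2.inRange(c["img"][200:262,250:312],(90,90,90),(255,255,255))
E
```

```text
[0.43309352 0.1809249  0.112     ]
shift cm [0.15 8.14 0.14] tool y [ 0.002  0.001 -1.   ]
jaw ang 76.8
```

>>> drive_tool(deltas=[0.15, 2, 0.1, 0, 0, 0, 0, 3, 0, 0, 0, 0, 0, 2, 0, 0, 0, 0, 0, 1.1, 0, 0, 0, 0, 0, 0, 0, 0, 0, 0])

```text
time: 2.52
tcp_pos: [0.4324, 0.1802, 0.1533]
eef_rot: [-0.702, 0.081, -0.081, 0.702]
ft_force: [0.7, -0.4, 0.2]
opening: 0.999
```

>>> drive_tool(deltas=[0, 0, 0, 0, 0, 0, 0, 0, 0, 0, 0, 0, 0, 0, 0, 0, 0, 0, 0, 0, 0, 0, 0, 0, 0, 0, 0, 0, 0, 0, 0, 0, 0, 0, 0, 0, 0, 0, 0, 0, 0, 0], grip=0)

```text
time: 3.4
tcp_pos: [0.4326, 0.1803, 0.1535]
eef_rot: [-0.702, 0.081, -0.082, 0.703]
ft_force: [-0.8, 0.4, 4.8]
opening: 0.321
```

```bash
python3 - <<'E'
from h import *
from bench import env,cams
s=env.read_state();go(s,s["tcp_pos"]+[0,0,.08])
c=cams.capture("wrist");cv2.imwrite("pics/w2.png",c["img"])
E
```

```text
shift cm [ 0.01 -8.    0.01] tool y [ 0.001  0.001 -1.   ]
jaw ang 76.8
```

View pics/w2.png

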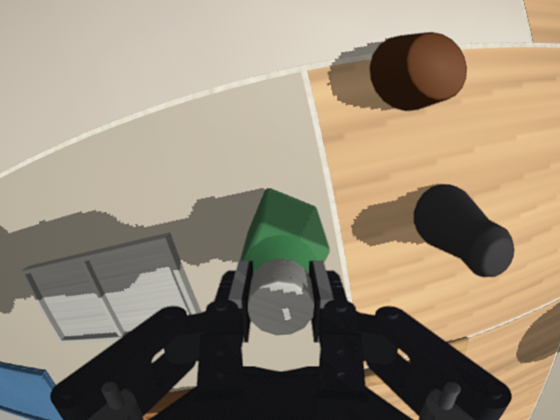

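The cap is gripped centrally (opening 0.32, about 27 mm for a 29 mm cap). Next I lift and work out the carry.

>>> drive_tool(deltas=[0, -1, 0, 0, 0, 0, 0, -3, 0, 0, 0, 0, 0, -3, 0, 0, 0, 0, 0, -2, 0, 0, 0, 0, 0, 0, 0, 0, 0, 0])

```text
time: 4.08
tcp_pos: [0.4327, 0.1801, 0.2441]
eef_rot: [-0.702, 0.081, -0.082, 0.703]
ft_force: [-0.2, -0.2, -2.6]
opening: 0.322
```

```bash
python3 - <<'E'
from h import *
from bench import env,cams
s=env.read_state();print(s["tcp_pos"],s["ft_force"],s["opening"]);go(s,(.630,.025,.243),40.8)
E
```

```text
[0.43266901 0.18005417 0.24408144] [-0.24451529 -0.24438314 -2.63999492] 0.3222741102312176
shift cm [ 22.76   0.13 -10.58] tool y [ 0.002  0.001 -1.   ]
jaw ang 76.8
turn y 36.0
```

>>> drive_tool(deltas=[2, 0, -1, 0, 0, 0, 3.4, 0, -1.6, 0, 0, 0, 3.4, 0, -1.6, 0, 0, 0, 3.4, 0, -1.6, 0, 0, 0, 3.4, 0, -1.6, 0, 0, 0, 3.4, 0, -1.6, 0, 0, 0, 2.3, 0, -1.0, 0, 0, 0, 1.46, 0, -0.58, 0, 0, 0, 0, 0, 0, 0, 6, 0, 0, 0, 0, 0, 8, 0, 0, 0, 0, 0, 8, 0, 0, 0, 0, 0, 8, 0, 0, 0, 0, 0, 6, 0, 0, 1, 0, 0, 0, 0, 0, 1, 0, 0, 0, 0, 0, 0, 0, 0, 0, 0])

```text
time: 6.08
tcp_pos: [0.6286, 0.0251, 0.2211]
eef_rot: [0.644, -0.295, 0.293, -0.642]
ft_force: [-0.2, -0.1, -1.9]
opening: 0.32
```

```bash
python3 - <<'E'
from h import *
from bench import env,cams
s=env.read_state();go(s,(.630,.025,.16),40.8)
c=cams.capture("wrist");np.savez("w3.npz",**c);im=c["img"].copy()
a=np.radians(98.8);l=np.array([np.cos(a),np.sin(a)]);w=np.array([l[1],-l[0]])
for i in(-1,1):
  for j in (-1,0,1):
    p=np.array([.636,-.012])+i*.039*w+j*.0755*l
    cv2.circle(im,tuple(proj(c,(*p,.03),True).astype(int)),2,(0,0,255),-1)
cv2.imwrite("pics/w3.png",im)
E
```

```text
shift cm [0.11 6.11 0.12] tool y [-0.003 -0.    -1.   ]
jaw ang 40.8
turn y 0.0
```

View pics/w3.png

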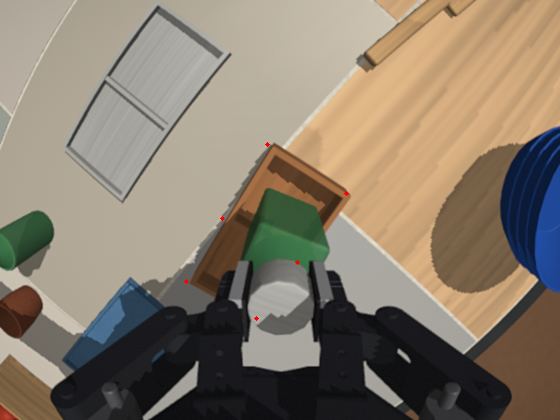

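The caddy is in view with corners at about (274,144), (349,194) and (189,290), a few px from my predictions. The cruet hangs above the near compartment.

```bash
python3 - <<'E'
from h import *
from bench import env
c=dict(np.load("w3.npz"))
P=[ray(c,*p,.03,True)[:2] for p in((274,144),(349,194),(189,290))];print(np.round(P,4),np.linalg.norm(P[0]-P[1]),np.linalg.norm(P[0]-P[2]))
ctr=(P[1]+P[2])/2;l=(P[0]-P[2])/np.linalg.norm(P[0]-P[2]);print(ctr,l,ctr+.037*l,ctr-.037*l)
t=ctr+.037*l;go(env.read_state(),(*t,.16))
E
```

```text
[[ 0.5898  0.06  ]
 [ 0.6649  0.0699]
 [ 0.6164 -0.0989]] 0.07576956700728026 0.1611405068306311
[ 0.6406652  -0.01452628] [-0.16546911  0.98621497] [0.63454284 0.02196368] [ 0.64678755 -0.05101623]
shift cm [0.59 6.19 0.23] tool y [-0.002 -0.    -1.   ]
jaw ang 40.8
```

>>> drive_tool(deltas=[0.2, 1, 0.25, 0, 0, 0, 0, 2, 0, 0, 0, 0, 0, 1.5, 0, 0, 0, 0, 0, 1, 0, 0, 0, 0, 0, 0.4, 0, 0, 0, 0, 0, 0, 0, 0, 0, 0])

```text
time: 6.88
tcp_pos: [0.6328, 0.025, 0.1638]
eef_rot: [0.643, -0.294, 0.295, -0.643]
ft_force: [-0.7, 0.7, -2.3]
opening: 0.323
```

>>> drive_tool(deltas=[0, 0.1, 0, 0, 0, 0, 0, 0.1, 0, 0, 0, 0, 0, 0, 0, 0, 0, 0, 0, 0, 0, 0, 0, 0])

```text
time: 7.38
tcp_pos: [0.6328, 0.025, 0.1621]
eef_rot: [-0.643, 0.294, -0.295, 0.643]
ft_force: [-0.3, -0.6, -3.1]
opening: 0.322
```

>>> drive_tool(deltas=[0, 0.1, 0, 0, 0, 0, 0, 0.1, 0, 0, 0, 0, 0, 0.1, 0, 0, 0, 0, 0, 0, 0, 0, 0, 0])

```text
time: 7.88
tcp_pos: [0.6327, 0.025, 0.1588]
eef_rot: [0.643, -0.295, 0.294, -0.643]
ft_force: [0.1, 1.3, -1.0]
opening: 0.323
```

>>> drive_tool(deltas=[0, 0.05, 0, 0, 0, 0, 0, 0, 0, 0, 0, 0])

```text
time: 8.12
tcp_pos: [0.6328, 0.0249, 0.1587]
eef_rot: [-0.643, 0.294, -0.295, 0.643]
ft_force: [-1.1, -0.6, 0.2]
opening: 0.32
```

>>> drive_tool(deltas=[0, 0, 0, 0, 0, 0, 0, 0, 0, 0, 0, 0, 0, 0, 0, 0, 0, 0, 0, 0, 0, 0, 0, 0, 0, -2, 0, 0, 0, 0, 0, -3, 0, 0, 0, 0, 0, -4, 0, 0, 0, 0, 0, 0, 0, 0, 0, 0], grip=1)

```text
time: 9.12
tcp_pos: [0.6349, 0.0245, 0.2538]
eef_rot: [-0.641, 0.292, -0.297, 0.644]
ft_force: [0.1, -0.7, 0.3]
opening: 0.999
```

```bash
python3 - <<'E'
from h import *
from bench import env
go(env.read_state(),(.435,-.185,.235),90)
E
```

```text
shift cm [  2.81   1.68 -28.83] tool y [ 0.008  0.001 -1.   ]
jaw ang 40.8
turn y -49.2
```

>>> drive_tool(deltas=[0.47, 0.1, -4.8, 0, 0, 0, 0.47, 0.1, -4.8, 0, 0, 0, 0.47, 0.3, -4.8, 0, 0, 0, 0.47, 0.3, -4.8, 0, 0, 0, 0.47, 0.4, -4.8, 0, 0, 0, 0.46, 0.4, -4.83, 0, 0, 0, 0, 0, 0, 0, 0, 0, 0, 0, 0, 0, 0, 0])

```text
time: 10.12
tcp_pos: [0.433, -0.1842, 0.2327]
eef_rot: [-0.642, 0.294, -0.295, 0.643]
ft_force: [0.1, 0.4, 1.2]
opening: 1.001
```

```bash
python3 - <<'E'
from h import *
from bench import env,cams
s=env.read_state();go(s,(.435,-.185,.154))
c=cams.capture("wrist");np.savez("w4.npz",**c);t=cams.capture("top")["img"]
print(proj(c,(.435,-.185,.112),True))
a=c["img"][90:390,80:480];b=cv2.resize(t[130:310,230:450],None,fx=1.8,fy=1.667)[:300]
cv2.imwrite("pics/w4.png",np.hstack([a,b]))
E
```

```text
shift cm [0.19 7.87 0.09] tool y [ 0.001  0.001 -1.   ]
jaw ang 40.8
[282.87928317 239.77423992]
```

View pics/w4.png

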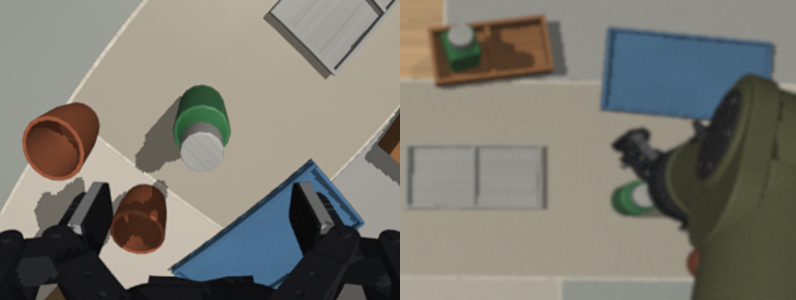

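The square cruet stands upright in its compartment. The round cap's top is at about (283,243) in the full wrist image, against a predicted (283,240).

```bash
python3 - <<'E'
from h import *
from bench import env
c=dict(np.load("w4.npz"));X=ray(c,283,243,.112,True);print(X);go(env.read_state(),(*X[:2],.154))
E
```

```text
[ 0.43654362 -0.18666165  0.112     ]
shift cm [0.42 7.86 0.03] tool y [ 0. -0. -1.]
jaw ang 40.9
```

>>> drive_tool(deltas=[0.35, 2, 0.05, 0, 0, 0, 0, 3, 0, 0, 0, 0, 0, 1.9, 0, 0, 0, 0, 0, 1, 0, 0, 0, 0, 0, 0, 0, 0, 0, 0])

```text
time: 10.85
tcp_pos: [0.4355, -0.1864, 0.153]
eef_rot: [0.643, -0.295, 0.294, -0.643]
ft_force: [-0.7, -0.0, 0.4]
opening: 0.997
```

>>> drive_tool(deltas=[0, 0, 0, 0, 0, 0, 0, 0, 0, 0, 0, 0, 0, 0, 0, 0, 0, 0, 0, 0, 0, 0, 0, 0, 0, 0, 0, 0, 0, 0, 0, 0, 0, 0, 0, 0, 0, 0, 0, 0, 0, 0], grip=0)

```text
time: 11.72
tcp_pos: [0.436, -0.187, 0.154]
eef_rot: [-0.643, 0.294, -0.295, 0.643]
ft_force: [0.2, 0.9, 5.9]
opening: 0.32
```

>>> drive_tool(deltas=[0, -1, 0, 0, 0, 0, 0, -3, 0, 0, 0, 0, 0, -3, 0, 0, 0, 0, 0, -2, 0, 0, 0, 0, 0, 0, 0, 0, 0, 0])

```text
time: 12.35
tcp_pos: [0.4359, -0.1872, 0.2446]
eef_rot: [-0.642, 0.294, -0.295, 0.643]
ft_force: [0.6, 0.9, -1.8]
opening: 0.323
```

```bash
python3 - <<'E'
from h import *
from bench import env
s=env.read_state();print(s["ft_force"]);go(s,(.643,-.049,.235),10)
E
```

```text
[ 0.60426874  0.90319091 -1.77170651]
shift cm [ 3.06  1.02 24.7 ] tool y [ 0.003  0.    -1.   ]
jaw ang 40.8
turn y 30.8
```

>>> drive_tool(deltas=[0.3, 0, 2.5, 0, 0, 0, 0.6, 0, 4.6, 0, 0, 0, 0.6, 0, 4.6, 0, 0, 0, 0.6, 0, 4.6, 0, 0, 0, 0.5, 0, 4.6, 0, 0, 0, 0.3, 0.5, 2.3, 0, 0, 0, 0.16, 0.5, 1.5, 0, 0, 0, 0, 0, 0, 0, 0, 0, 0, 0, 0, 0, 0, 0])

```text
time: 13.48
tcp_pos: [0.6415, -0.0502, 0.2333]
eef_rot: [0.643, -0.295, 0.295, -0.642]
ft_force: [-0.6, 0.2, -2.6]
opening: 0.328
```

```bash
python3 - <<'E'
from h import *
from bench import env,cams
s=env.read_state();go(s,(.643,-.049,.164))
c=cams.capture("wrist");np.savez("w5.npz",**c)
cv2.imwrite("pics/w5.png",c["img"][60:400,80:480])
E
```

```text
shift cm [0.01 6.93 0.2 ] tool y [-0.001 -0.    -1.   ]
jaw ang 40.7
```

View pics/w5.png

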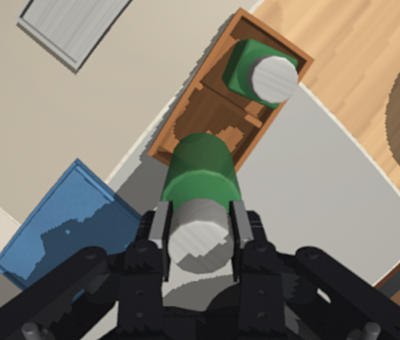

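The round cruet hangs over the free compartment and the square one stands in the far compartment. The caddy corners are at (232,210), (323,69) and (392,118).

```bash
python3 - <<'E'
from h import *
from bench import env
c=dict(np.load("w5.npz"))
P=[ray(c,*p,.03,True)[:2] for p in((323,69),(392,118),(232,210))];print(np.round(P,4),np.linalg.norm(P[0]-P[1]),np.linalg.norm(P[0]-P[2]))
ctr=(P[1]+P[2])/2;l=(P[0]-P[2])/np.linalg.norm(P[0]-P[2]);w=np.array([l[1],-l[0]])
for t in (ctr-.037*l,P[2]+.0385*l+.039*w): print(t);go(env.read_state(),(*t,.164))
E
```

```text
[[ 0.5929  0.0589]
 [ 0.6648  0.0692]
 [ 0.6134 -0.0855]] 0.07265868608062488 0.1458645532495664
[ 0.6442811  -0.04479087]
shift cm [-0.24  6.97  0.56] tool y [-0. -0. -1.]
jaw ang 40.7
[ 0.64657655 -0.04195563]
shift cm [-0.31  6.97  0.92] tool y [-0. -0. -1.]
jaw ang 40.7
```

>>> drive_tool(deltas=[-0.1, 1, 0.35, 0, 0, 0, 0, 2, 0, 0, 0, 0, 0, 2, 0, 0, 0, 0, 0, 1.3, 0, 0, 0, 0, 0, 0.6, 0, 0, 0, 0, 0, 0.2, 0, 0, 0, 0, 0, 0, 0, 0, 0, 0])

```text
time: 14.4
tcp_pos: [0.6448, -0.0458, 0.1629]
eef_rot: [-0.643, 0.294, -0.295, 0.643]
ft_force: [-0.5, 0.3, -2.4]
opening: 0.32
```

>>> drive_tool(deltas=[0, 0.1, 0, 0, 0, 0, 0, 0.1, 0, 0, 0, 0, 0, 0, 0, 0, 0, 0, 0, 0, 0, 0, 0, 0])

```text
time: 14.9
tcp_pos: [0.6445, -0.0457, 0.1605]
eef_rot: [-0.643, 0.294, -0.294, 0.643]
ft_force: [0.1, -0.8, -2.4]
opening: 0.322
```

>>> drive_tool(deltas=[0, 0.1, 0, 0, 0, 0, 0, 0.05, 0, 0, 0, 0, 0, 0, 0, 0, 0, 0, 0, 0, 0, 0, 0, 0])

```text
time: 15.4
tcp_pos: [0.6445, -0.0458, 0.1592]
eef_rot: [-0.643, 0.294, -0.295, 0.643]
ft_force: [-0.5, -1.1, 0.3]
opening: 0.32
```

>>> drive_tool(deltas=[0, 0, 0, 0, 0, 0, 0, 0, 0, 0, 0, 0, 0, 0, 0, 0, 0, 0, 0, 0, 0, 0, 0, 0, 0, -2, 0, 0, 0, 0, 0, -3, 0, 0, 0, 0, 0, -4, 0, 0, 0, 0, 0, 0, 0, 0, 0, 0], grip=1)

```text
time: 16.4
tcp_pos: [0.6465, -0.0466, 0.2544]
eef_rot: [-0.641, 0.292, -0.297, 0.644]
ft_force: [0.4, -0.0, -0.4]
opening: 0.999
```

```bash
python3 - <<'E'
from h import *
from bench import env
c=dict(np.load("w4.npz"))
# cup rims in w4 (crop offset 80,90)
for n,p,z in(("A",(139,238),.07),("B",(217,315),.06)): print(n,ray(c,*p,z,True))
go(env.read_state(),(.459,-.307,.20),90)
E
```

```text
A [ 0.35605671 -0.27672533  0.07      ]
B [ 0.45403514 -0.29993991  0.06      ]
shift cm [  7.46   5.27 -31.24] tool y [ 0.008  0.    -1.   ]
jaw ang 40.8
turn y -49.2
```

>>> drive_tool(deltas=[1.07, 0, -4.46, 0, 0, 0, 1.07, 0.5, -4.46, 0, 0, 0, 1.07, 0.8, -4.46, 0, 0, 0, 1.07, 1, -4.46, 0, 0, 0, 1.07, 1, -4.46, 0, 0, 0, 1.07, 1, -4.46, 0, 0, 0, 1.05, 0.9, -4.48, 0, 0, 0, 0, 0, 0, 0, 0, 0, 0, 0, 0, 0, 0, 0])

```text
time: 17.52
tcp_pos: [0.457, -0.3059, 0.1971]
eef_rot: [-0.643, 0.294, -0.295, 0.643]
ft_force: [0.4, -0.1, 0.3]
opening: 1.0
```

```bash
python3 - <<'E'
from h import *
from bench import env,cams
s=env.read_state();go(s,(.459,-.307,.094))
c=cams.capture("wrist");np.savez("w6.npz",**c);t=cams.capture("top")["img"]
print(proj(c,(.459,-.307,.06),True))
a=c["img"][90:390,80:480];b=cv2.resize(t[130:310,230:450],None,fx=1.8,fy=1.667)[:300]
cv2.imwrite("pics/w6.png",np.hstack([a,b]))
E
```

```text
shift cm [ 0.22 10.31  0.07] tool y [ 0.001  0.001 -1.   ]
jaw ang 40.8
[282.57158465 230.82197679]
```

View pics/w6.png

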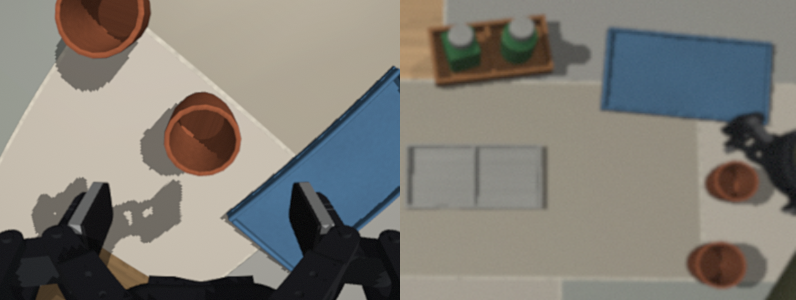

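Both cruets stand in the caddy. Cup B's rim is centred at (283,229), against a predicted (282.6,230.8), so I descend.

>>> drive_tool(deltas=[0.1, 3, 0.05, 0, 0, 0, 0, 3, 0, 0, 0, 0, 0, 2.5, 0, 0, 0, 0, 0, 1.5, 0, 0, 0, 0, 0, 0, 0, 0, 0, 0])

```text
time: 18.25
tcp_pos: [0.4578, -0.3058, 0.0962]
eef_rot: [0.643, -0.295, 0.293, -0.643]
ft_force: [0.5, 1.2, 0.7]
opening: 1.001
```

>>> drive_tool(deltas=[0, 0, 0, 0, 0, 0, 0, 0, 0, 0, 0, 0, 0, 0, 0, 0, 0, 0, 0, 0, 0, 0, 0, 0, 0, 0, 0, 0, 0, 0, 0, 0, 0, 0, 0, 0], grip=0)

```text
time: 19.0
tcp_pos: [0.4586, -0.3071, 0.0984]
eef_rot: [-0.643, 0.294, -0.295, 0.643]
ft_force: [-0.7, 0.4, 6.5]
opening: 0.621
```

>>> drive_tool(deltas=[0, -1, 0, 0, 0, 0, 0, -3, 0, 0, 0, 0, 0, -3, 0, 0, 0, 0, 0, -1, 0, 0, 0, 0, 0, 0, 0, 0, 0, 0])

```text
time: 19.62
tcp_pos: [0.458, -0.3067, 0.1773]
eef_rot: [-0.643, 0.294, -0.295, 0.643]
ft_force: [0.2, 1.4, -0.9]
opening: 0.618
```

```bash
python3 - <<'E'
from h import *
from bench import env
s=env.read_state();print(s["ft_force"]);go(s,(.4645,-.037,.175))
E
```

```text
[ 0.19720894  1.38454222 -0.86757171]
shift cm [-19.99   0.24  18.11] tool y [ 0.001  0.    -1.   ]
jaw ang 40.8
```

>>> drive_tool(deltas=[-2, 0, 1.8, 0, 0, 0, -3.5, 0, 3.2, 0, 0, 0, -3.5, 0, 3.2, 0, 0, 0, -3.5, 0, 3.2, 0, 0, 0, -3.5, 0, 3.1, 0, 0, 0, -2.5, 0.5, 2.2, 0, 0, 0, -1.5, 0.5, 1.4, 0, 0, 0, 0, 0, 0, 0, 0, 0, 0, 0, 0, 0, 0, 0])

```text
time: 20.75
tcp_pos: [0.4638, -0.0382, 0.1665]
eef_rot: [0.643, -0.295, 0.295, -0.642]
ft_force: [0.4, -0.5, -1.0]
opening: 0.618
```

```bash
python3 - <<'E'
from h import *
from bench import env,cams
s=env.read_state();go(s,(.4645,-.037,.104))
c=cams.capture("wrist");np.savez("w7.npz",**c);im=c["img"].copy()
for x in(.42,.508):
  for y in(.091,-.081): cv2.circle(im,tuple(proj(c,(x,y,.012),True).astype(int)),2,(0,0,255),-1)
cv2.imwrite("pics/w7.png",im[60:400,80:480])
E
```

```text
shift cm [-0.04  6.25  0.14] tool y [-0.001 -0.001 -1.   ]
jaw ang 40.7
```

View pics/w7.png

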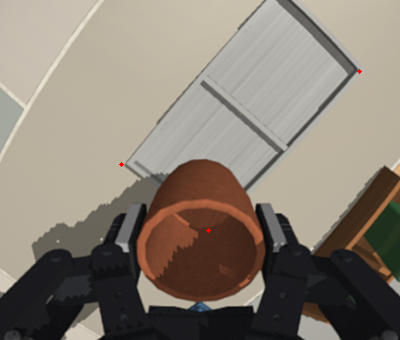

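The predicted tray corners land on the real ones within about 4 px at (122,164) and (359,71), and the cup hangs over the near compartment. I lower it.

>>> drive_tool(deltas=[0, 1.5, 0.15, 0, 0, 0, 0, 2, 0, 0, 0, 0, 0, 1.5, 0, 0, 0, 0, 0, 0.8, 0, 0, 0, 0, 0, 0.2, 0, 0, 0, 0, 0, 0, 0, 0, 0, 0])

```text
time: 21.55
tcp_pos: [0.4655, -0.0361, 0.1071]
eef_rot: [-0.643, 0.294, -0.295, 0.643]
ft_force: [-0.2, -0.0, -0.3]
opening: 0.618
```

>>> drive_tool(deltas=[0, 0.1, 0, 0, 0, 0, 0, 0.1, 0, 0, 0, 0, 0, 0, 0, 0, 0, 0])

```text
time: 21.92
tcp_pos: [0.4653, -0.036, 0.105]
eef_rot: [-0.643, 0.294, -0.295, 0.643]
ft_force: [-0.5, -0.2, -1.0]
opening: 0.619
```

>>> drive_tool(deltas=[0, 0.1, 0, 0, 0, 0, 0, 0, 0, 0, 0, 0, 0, 0, 0, 0, 0, 0])

```text
time: 22.3
tcp_pos: [0.4653, -0.0361, 0.1039]
eef_rot: [-0.643, 0.294, -0.295, 0.643]
ft_force: [0.4, -0.2, -0.9]
opening: 0.616
```

>>> drive_tool(deltas=[0, 0.1, 0, 0, 0, 0, 0, 0.1, 0, 0, 0, 0, 0, 0, 0, 0, 0, 0])

```text
time: 22.68
tcp_pos: [0.4654, -0.0361, 0.1024]
eef_rot: [-0.643, 0.295, -0.294, 0.643]
ft_force: [-1.7, -0.4, 5.2]
opening: 0.618
```

>>> drive_tool(deltas=[0, 0.1, 0, 0, 0, 0, 0, 0, 0, 0, 0, 0, 0, 0, 0, 0, 0, 0])

```text
time: 23.05
tcp_pos: [0.4656, -0.0361, 0.1023]
eef_rot: [-0.643, 0.295, -0.294, 0.643]
ft_force: [-5.3, 0.6, 14.8]
opening: 0.619
```

>>> drive_tool(deltas=[0, -0.15, 0, 0, 0, 0, 0, 0, 0, 0, 0, 0])

```text
time: 23.3
tcp_pos: [0.4654, -0.0361, 0.1024]
eef_rot: [-0.643, 0.294, -0.295, 0.643]
ft_force: [-0.1, 0.1, 1.6]
opening: 0.618
```

>>> drive_tool(deltas=[0, 0, 0, 0, 0, 0, 0, 0, 0, 0, 0, 0, 0, 0, 0, 0, 0, 0, 0, 0, 0, 0, 0, 0, 0, -1.5, 0, 0, 0, 0, 0, -3, 0, 0, 0, 0, 0, -4, 0, 0, 0, 0, 0, -1.5, 0, 0, 0, 0, 0, 0, 0, 0, 0, 0], grip=1)

```text
time: 24.42
tcp_pos: [0.4659, -0.036, 0.2036]
eef_rot: [-0.642, 0.294, -0.295, 0.644]
ft_force: [-0.0, 0.3, -0.7]
opening: 0.996
```

```bash
python3 - <<'E'
from h import *
from bench import env
s=env.read_state();print(s["ft_force"]);go(s,(.352,-.281,.21))
E
```

```text
[-0.04556373  0.33542926 -0.65528827]
shift cm [ 11.11  -0.7  -24.63] tool y [ 0.003  0.001 -1.   ]
jaw ang 40.8
```

>>> drive_tool(deltas=[2.2, -0.1, -4.9, 0, 0, 0, 2.2, -0.1, -4.9, 0, 0, 0, 2.2, 0, -4.9, 0, 0, 0, 2.2, 0, -4.9, 0, 0, 0, 2.3, 0, -5, 0, 0, 0, 0, 0, 0, 0, 0, 0, 0, 0, 0, 0, 0, 0])

```text
time: 25.3
tcp_pos: [0.3512, -0.2799, 0.2035]
eef_rot: [-0.643, 0.295, -0.294, 0.643]
ft_force: [0.1, 0.2, -0.4]
opening: 0.997
```

```bash
python3 - <<'E'
from h import *
from bench import env,cams
s=env.read_state();go(s,(.352,-.281,.102))
c=cams.capture("wrist");np.savez("w8.npz",**c);t=cams.capture("scene")["img"]
print(proj(c,(.352,-.281,.07),True))
a=c["img"][90:390,80:480];b=cv2.resize(t[130:310,130:350],None,fx=1.8,fy=1.667)[:300]
cv2.imwrite("pics/w8.png",np.hstack([a,b]))
E
```

```text
shift cm [ 0.15 10.15 -0.  ] tool y [-0.002  0.001 -1.   ]
jaw ang 40.8
[281.66206841 232.00308021]
```

View pics/w8.png

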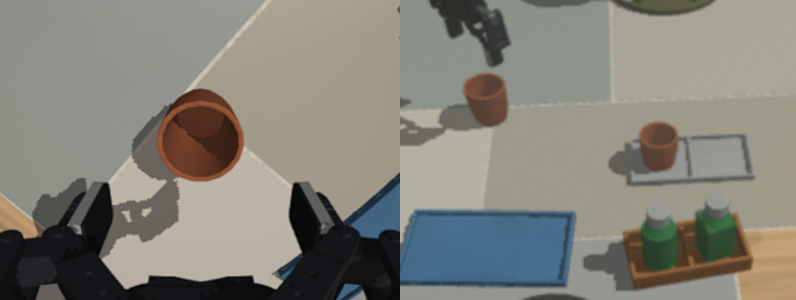

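Cup B stands upright in the tray. Cup A's rim is centred at (281,230), against a predicted (282,232).

>>> drive_tool(deltas=[0.05, 3, 0, 0, 0, 0, 0, 3, 0, 0, 0, 0, 0, 2.5, 0, 0, 0, 0, 0, 1.4, 0, 0, 0, 0, 0, 0, 0, 0, 0, 0])

```text
time: 26.02
tcp_pos: [0.3514, -0.2798, 0.1042]
eef_rot: [0.644, -0.295, 0.293, -0.643]
ft_force: [0.0, -0.4, 0.5]
opening: 1.002
```

>>> drive_tool(deltas=[0, 0, 0, 0, 0, 0, 0, 0, 0, 0, 0, 0, 0, 0, 0, 0, 0, 0, 0, 0, 0, 0, 0, 0, 0, 0, 0, 0, 0, 0, 0, 0, 0, 0, 0, 0], grip=0)

```text
time: 26.78
tcp_pos: [0.3525, -0.2814, 0.1066]
eef_rot: [-0.642, 0.294, -0.295, 0.643]
ft_force: [-1.1, -0.3, 4.6]
opening: 0.683
```

>>> drive_tool(deltas=[0, -1, 0, 0, 0, 0, 0, -3, 0, 0, 0, 0, 0, -4, 0, 0, 0, 0, 0, -3, 0, 0, 0, 0, 0, -1, 0, 0, 0, 0, 0, 0, 0, 0, 0, 0])

```text
time: 27.52
tcp_pos: [0.352, -0.2811, 0.2255]
eef_rot: [-0.642, 0.294, -0.295, 0.643]
ft_force: [-0.1, -0.0, -1.3]
opening: 0.683
```

```bash
python3 - <<'E'
from h import *
from bench import env
s=env.read_state();print(s["ft_force"]);go(s,(.4635,.048,.22))
E
```

```text
[-0.07936253 -0.03698912 -1.28400469]
shift cm [-17.63   0.59  29.95] tool y [ 0.002  0.001 -1.   ]
jaw ang 40.8
```

>>> drive_tool(deltas=[-0.7, 0, 2.1, 0, 0, 0, -1.2, 0, 3.7, 0, 0, 0, -1.3, 0, 4.1, 0, 0, 0, -1.3, 0, 4.0, 0, 0, 0, -1.3, 0, 4.0, 0, 0, 0, -3, 0, 3.1, 0, 0, 0, -3, 0, 3, 0, 0, 0, -3, 0, 3, 0, 0, 0, -1.8, 0, 1.9, 0, 0, 0, -1, 0, 1.05, 0, 0, 0, 0, 0, 0, 0, 0, 0, 0, 0, 0, 0, 0, 0])

```text
time: 29.02
tcp_pos: [0.4635, 0.0462, 0.225]
eef_rot: [0.643, -0.295, 0.295, -0.642]
ft_force: [0.2, 0.6, -0.3]
opening: 0.685
```

```bash
python3 - <<'E'
from h import *
from bench import env
s=env.read_state();go(s,(.4635,.048,.111))
E
```

```text
shift cm [-0.14 11.4   0.13] tool y [-0.001 -0.001 -1.   ]
jaw ang 40.7
```

>>> drive_tool(deltas=[-0.1, 3, 0.1, 0, 0, 0, 0, 3, 0, 0, 0, 0, 0, 2.5, 0, 0, 0, 0, 0, 1.6, 0, 0, 0, 0, 0, 0.8, 0, 0, 0, 0, 0, 0.3, 0, 0, 0, 0, 0, 0, 0, 0, 0, 0])

```text
time: 29.9
tcp_pos: [0.4642, 0.0491, 0.1139]
eef_rot: [-0.643, 0.294, -0.295, 0.643]
ft_force: [0.9, 0.0, -0.9]
opening: 0.685
```

>>> drive_tool(deltas=[0, 0.1, 0, 0, 0, 0, 0, 0.1, 0, 0, 0, 0, 0, 0, 0, 0, 0, 0])

```text
time: 30.28
tcp_pos: [0.4638, 0.0492, 0.1115]
eef_rot: [-0.643, 0.294, -0.294, 0.643]
ft_force: [-0.4, -0.7, -1.4]
opening: 0.683
```

>>> drive_tool(deltas=[0, 0.1, 0, 0, 0, 0, 0, 0.05, 0, 0, 0, 0, 0, 0, 0, 0, 0, 0])

```text
time: 30.65
tcp_pos: [0.464, 0.0491, 0.1106]
eef_rot: [-0.643, 0.295, -0.294, 0.643]
ft_force: [-2.5, -0.8, 5.8]
opening: 0.684
```

>>> drive_tool(deltas=[0, -0.05, 0, 0, 0, 0, 0, 0, 0, 0, 0, 0, 0, 0, 0, 0, 0, 0, 0, 0, 0, 0, 0, 0, 0, -1.5, 0, 0, 0, 0, 0, -3, 0, 0, 0, 0, 0, -4, 0, 0, 0, 0, 0, -1.5, 0, 0, 0, 0, 0, 0, 0, 0, 0, 0], grip=1)

```text
time: 31.78
tcp_pos: [0.4643, 0.0493, 0.2116]
eef_rot: [-0.642, 0.294, -0.295, 0.644]
ft_force: [-0.7, -0.0, 0.4]
opening: 0.998
```

```bash
python3 - <<'E'
from h import *
from bench import env
s=env.read_state();go(s,(.608,.251,.18),-4.2)
E
```

```text
shift cm [-5.89  3.23 24.04] tool y [ 0.002  0.002 -1.   ]
jaw ang 40.8
turn y 45.0
```

>>> drive_tool(deltas=[-1, 0, 4, 0, 0, 0, -1, 0.5, 4, 0, 0, 0, -1, 0.7, 4, 0, 0, 0, -1, 1, 4, 0, 0, 0, -1, 1, 4, 0, 0, 0, -0.9, 0, 4, 0, 0, 0, 0, 0, 0, 0, 9, 0, 0, 0, 0, 0, 9, 0, 0, 0, 0, 0, 9, 0, 0, 0, 0, 0, 9, 0, 0, 0, 0, 0, 9, 0, 0, 0, 0, 0, 0, 0, 0, 0, 0, 0, 0, 0], grip=0.6)

```text
time: 33.4
tcp_pos: [0.6065, 0.2503, 0.1773]
eef_rot: [-0.482, 0.518, -0.517, 0.481]
ft_force: [0.0, 0.1, 0.1]
opening: 0.602
```

```bash
python3 - <<'E'
from h import *
from bench import env,cams
s=env.read_state();go(s,(.608,.251,.08),-4.2)
c=cams.capture("wrist");np.savez("w9.npz",**c)
im=c["img"].copy()
for p in((.6023,.1647,.01),(.6085,.2485,.014),(.6148,.3323,.005)): q=proj(c,p,True);print(q);cv2.circle(im,tuple(q.astype(int)),2,(0,0,255),-1)
cv2.imwrite("pics/w9.png",im)
E
```

```text
shift cm [-0.09  9.73  0.16] tool y [-0.001 -0.001 -1.   ]
jaw ang -4.1
turn y 0.1
[283.02927288 305.27163283]
[283.696209   216.92687974]
[284.2710374  104.89701239]
```

View pics/w9.png

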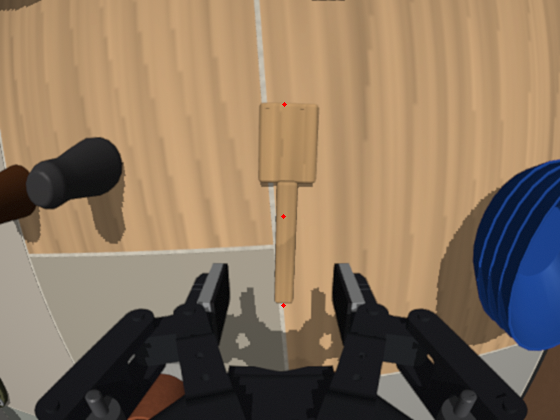

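The wrist view shows the spatula along the image's vertical, handle end at (284,302) and blade end at (289,103), about 2–3 px right of prediction. That is roughly 1.5 mm along tool z. I descend with the jaws partly closed.

>>> drive_tool(deltas=[-0.1, 3, 0.3, 0, 0, 0, 0, 3, 0, 0, 0, 0, 0, 2, 0, 0, 0, 0, 0, 0.8, 0, 0, 0, 0, 0, 0, 0, 0, 0, 0, 0, 0, 0, 0, 0, 0], grip=0.32)

```text
time: 34.2
tcp_pos: [0.6108, 0.2515, 0.0916]
eef_rot: [0.481, -0.518, 0.518, -0.482]
ft_force: [0.1, 0.8, -0.7]
opening: 0.32
```

>>> drive_tool(deltas=[0, 0.2, 0, 0, 0, 0, 0, 0.2, 0, 0, 0, 0, 0, 0.2, 0, 0, 0, 0, 0, 0, 0, 0, 0, 0])

```text
time: 34.7
tcp_pos: [0.6099, 0.2513, 0.0842]
eef_rot: [-0.481, 0.518, -0.518, 0.481]
ft_force: [0.5, 0.2, 0.1]
opening: 0.319
```

>>> drive_tool(deltas=[0, 0.2, 0, 0, 0, 0, 0, 0.2, 0, 0, 0, 0, 0, 0.15, 0, 0, 0, 0, 0, 0, 0, 0, 0, 0])

```text
time: 35.2
tcp_pos: [0.6099, 0.2513, 0.0787]
eef_rot: [-0.481, 0.518, -0.518, 0.481]
ft_force: [0.4, -0.5, 0.9]
opening: 0.32
```

>>> drive_tool(deltas=[0, 0, 0, 0, 0, 0, 0, 0, 0, 0, 0, 0, 0, 0, 0, 0, 0, 0, 0, 0, 0, 0, 0, 0], grip=0)

```text
time: 35.7
tcp_pos: [0.6103, 0.2513, 0.0792]
eef_rot: [0.481, -0.518, 0.518, -0.481]
ft_force: [0.7, -0.1, 2.0]
opening: 0.16
```

>>> drive_tool(deltas=[0, -1, 0, 0, 0, 0, 0, -3, 0, 0, 0, 0, 0, -4, 0, 0, 0, 0, 0, -5, 0, 0, 0, 0, 0, -4, 0, 0, 0, 0, 0, -1, 0, 0, 0, 0, 0, 0, 0, 0, 0, 0])

```text
time: 36.58
tcp_pos: [0.6099, 0.2513, 0.259]
eef_rot: [-0.481, 0.518, -0.518, 0.481]
ft_force: [-0.0, -1.3, -1.2]
opening: 0.163
```

```bash
python3 - <<'E'
from h import *
from bench import env
s=env.read_state();print(s["ft_force"]);go(s,(.607,-.262,.258),-4.9)
E
```

```text
[-0.01742371 -1.27709515 -1.17991801]
shift cm [51.22  0.07  3.49] tool y [ 0.     0.001 -1.   ]
jaw ang -4.2
turn y 0.7
```

>>> drive_tool(deltas=[2.5, 0, 0.1, 0, 0, 0, 4.5, 0, 0.3, 0, 0, 0, 4.6, 0, 0.3, 0, 0, 0, 4.6, 0, 0.3, 0, 0, 0, 4.6, 0, 0.3, 0, 0, 0, 4.6, 0, 0.3, 0, 0, 0, 4.6, 0, 0.3, 0, 0, 0, 4.6, 0, 0.3, 0, 0, 0, 4.6, 0, 0.3, 0, 0, 0, 4.6, 0, 0.3, 0, 0, 0, 4.4, 0, 0.3, 0, 0, 0, 3, 0, 0.3, 0, 1, 0, 0, 3, 0, 0, 0, 0, 0, 4, 0, 0, 0, 0, 0, 3, 0, 0, 0, 0, 0, 0, 0, 0, 0, 0, 0, 0, 0, 0, 0, 0])

```text
time: 38.7
tcp_pos: [0.6056, -0.263, 0.1595]
eef_rot: [0.477, -0.522, 0.523, -0.476]
ft_force: [-0.4, 0.5, -0.7]
opening: 0.164
```

```bash
python3 - <<'E'
from h import *
from bench import env,cams
s=env.read_state();go(s,(.607,-.262,.084),-4.9)
c=cams.capture("wrist");np.savez("w10.npz",**c);cv2.imwrite("pics/w10.png",c["img"])
E
```

```text
shift cm [-0.12  7.55  0.13] tool y [ 0.    -0.001 -1.   ]
jaw ang -5.3
turn y -0.4
```

View pics/w10.png

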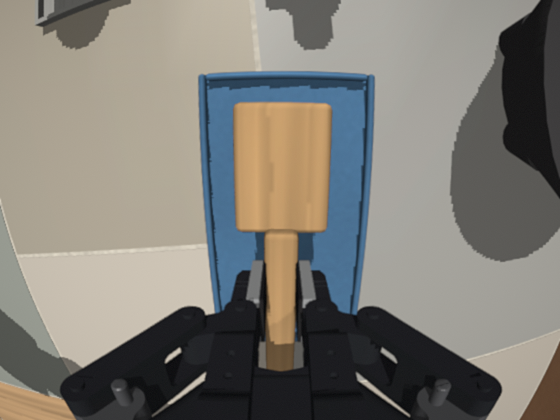

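The spatula is centred and parallel in the rest (rest edges at columns 199–374, blade 234–330). I lower it.

>>> drive_tool(deltas=[-0.1, 2, 0.3, 0, 0, 0, 0, 2.5, 0, 0, 0, 0, 0, 1.7, 0, 0, 0, 0, 0, 0.7, 0, 0, 0, 0, 0, 0.2, 0, 0, 0, 0, 0, 0, 0, 0, 0, 0])

```text
time: 39.5
tcp_pos: [0.6097, -0.2614, 0.0885]
eef_rot: [0.476, -0.522, 0.523, -0.477]
ft_force: [0.0, 0.4, 0.2]
opening: 0.162
```

>>> drive_tool(deltas=[0, 0.1, 0, 0, 0, 0, 0, 0.1, 0, 0, 0, 0, 0, 0.05, 0, 0, 0, 0, 0, 0, 0, 0, 0, 0])

```text
time: 40.0
tcp_pos: [0.6093, -0.2611, 0.0854]
eef_rot: [-0.477, 0.522, -0.522, 0.477]
ft_force: [0.2, -0.8, -0.3]
opening: 0.163
```

>>> drive_tool(deltas=[0, 0.1, 0, 0, 0, 0, 0, 0.05, 0, 0, 0, 0, 0, 0, 0, 0, 0, 0])

```text
time: 40.38
tcp_pos: [0.6093, -0.2611, 0.0842]
eef_rot: [-0.477, 0.522, -0.522, 0.477]
ft_force: [-0.6, 0.5, 3.0]
opening: 0.163
```

>>> drive_tool(deltas=[0, 0, 0, 0, 0, 0, 0, 0, 0, 0, 0, 0, 0, 0, 0, 0, 0, 0, 0, -1.5, 0, 0, 0, 0, 0, -4, 0, 0, 0, 0, 0, -5, 0, 0, 0, 0, 0, -5, 0, 0, 0, 0, 0, 0, 0, 0, 0, 0], grip=0.5)

```text
time: 41.38
tcp_pos: [0.611, -0.263, 0.2451]
eef_rot: [0.475, -0.519, 0.525, -0.478]
ft_force: [-0.3, 0.0, -0.2]
opening: 0.502
```

```bash
python3 - <<'E'
from h import *
from bench import env,cams
s=env.read_state();print(s["tcp_pos"],s["ft_force"])
c=cams.capture("wrist")["img"];t=cams.capture("scene")["img"]
cv2.imwrite("pics/end.png",np.hstack([cv2.resize(t[140:320,110:430],None,fx=1.5,fy=1.5),cv2.resize(c[:,:],(316,270))]))
E
```

```text
[ 0.61102618 -0.26295089  0.24509064] [-0.34638884  0.00656052 -0.1671357 ]
```

View pics/end.png

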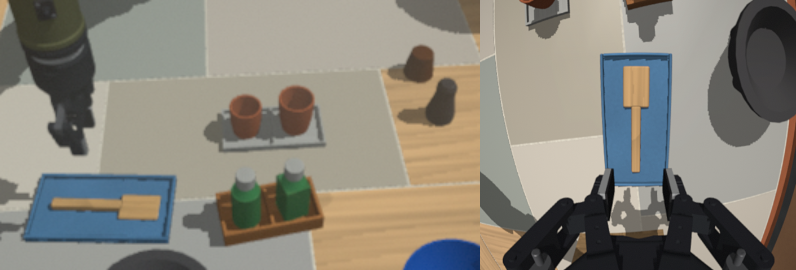

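The final views show both cruets upright in the caddy at (245,200) and (293,190). Both cups are in the tray at (245,115) and (296,108), and the spatula lies flat and lengthwise in the rest. The pestle and sugar cone are still standing and the gripper is clear.

```bash
python3 -c "
from bench import job;print(job.close_job())"
```

```text
the job is handed in; nothing more can be done
None
```

The counter is tidied and the job handed in at about 41 s of the 134 s allowed. I worked in the order asked: square cruet then round cruet into the caddy, smaller cup then larger cup into the steel tray, and the spatula last into the spoon rest.

- **Placing:** I lowered each piece until the wrist force showed contact, then let go. The highest force I read was about 15 N, when the smaller cup touched down; I backed off before releasing it.
- **Final check:** the last scene and wrist pictures show both cruets and both cups upright, one per compartment. The spatula lies flat and lengthwise in the rest. The pestle and sugar cone are still standing, and the gripper was about 15 cm above the spatula with no load reading.
- **Disagreements:** wrist and overhead camera estimates of the caddy differed by up to 5 mm, or about 10 mm from a single corner. I used values in between. Other items agreed to about 1–3 mm. No check failed.

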